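Put the washed baking tins back on their stacks

TASK

Four washed baking tins (oval, loaf, large round, small round) stand mixed up in front of the shop's four stacks of tins. Nest each one, right side up, into the top of the stack of its own shape and size so that it drops fully home and sits level. Leave the stacks standing where they are and do not disturb the sugar shaker or the timer.

Things in the scene. Friction and masses are not known exactly. Their poses are not given: they have to be found in the camera images.
- oval_tin: loose oval (half-round ends) open baking tin of dark steel, 106 x 60 mm at the rim (its own x, y), 36 mm high, 24 mm deep inside, 60 to 130 g; its upper 10 mm is an upright band to grip across the 60 mm width; below, the wall steps in 2.5 mm and tapers to a base 10 mm smaller all round. Upright, front row. Origin: centre of underside, z up; a half turn looks the same.
- oval_stack: stack of 3 nested tins like oval_tin (106 x 60 mm, long side along its x), 60 mm high, the top one open; back row, loose, 0.8 kg. Origin: centre of its underside, z up. Each tin sits 12 mm higher than the one below, with about 1.5 mm play, either way round: one more, fully home, has its underside 36 mm and its rim 72 mm above this origin.
- loaf_tin: loose loaf-shaped (rectangular) open baking tin of dark steel, 100 x 58 mm at the rim (its own x, y), 36 mm high, 24 mm deep inside, 60 to 130 g; its upper 10 mm is an upright band to grip across the 58 mm width; below, the wall steps in 2.5 mm and tapers to a base 10 mm smaller all round. Upright, front row. Origin: centre of underside, z up; a half turn looks the same.
- loaf_stack: stack of 3 nested tins like loaf_tin (100 x 58 mm, long side along its x), 60 mm high, the top one open; back row, loose, 0.8 kg. Origin: centre of its underside, z up. Each tin sits 12 mm higher than the one below, with about 1.5 mm play, either way round: one more, fully home, has its underside 36 mm and its rim 72 mm above this origin.
- round_large_tin: loose large round open baking tin of dark steel, 68 mm across at the rim, 36 mm high, 24 mm deep inside, 60 to 130 g; its upper 10 mm is an upright band to grip; below, the wall steps in 2.5 mm and tapers to a base 10 mm smaller all round. Upright, front row. Origin: centre of underside, z up.
- round_large_stack: stack of 2 nested tins like round_large_tin (68 mm across), 48 mm high, the top one open; back row, loose, 0.6 kg. Origin: centre of its underside, z up. Each tin sits 12 mm higher than the one below, with about 1.5 mm play: one more, fully home, has its underside 24 mm and its rim 60 mm above this origin.
- round_small_tin: loose small round open baking tin of dark steel, 50 mm across at the rim, 36 mm high, 24 mm deep inside, 60 to 130 g; its upper 10 mm is an upright band to grip; below, the wall steps in 2.5 mm and tapers to a base 10 mm smaller all round. Upright, front row. Origin: centre of underside, z up.
- round_small_stack: stack of 4 nested tins like round_small_tin (50 mm across), 72 mm high, the top one open; back row, loose, 1.0 kg. Origin: centre of its underside, z up. Each tin sits 12 mm higher than the one below, with about 1.5 mm play: one more, fully home, has its underside 48 mm and its rim 84 mm above this origin.
- sugar_shaker: bystander: steel sugar shaker, 68 mm across, 106 mm high, at the left of the work. Origin: centre of its underside.
- timer: bystander: small white kitchen timer standing on its foot, 68 mm wide, 64 mm high, near the robot on its left. Origin: centre of its underside.

How it is judged (in metres and radians):
At the end, for the whole second after the job is handed in: Each tin is at rest in the stack of its kind: centred within 6 mm, underside within 3 mm above or 4 mm below its nested height, level within 0.06 rad; every stack stands upright on the worktop; stacks, shaker and timer are within 30 mm of where they stood (horizontal distance between oval_tin and oval_stack below 0.006 m and z of oval_tin in the frame of oval_stack between 0.032 and 0.039 m and angle between the z axis of oval_tin and the z axis of oval_stack, either way round below 0.06 rad and angle between each of oval_tin, loaf_tin, round_large_tin, round_small_tin's own z axis and vertical below 0.1 rad and linear speed of each of oval_tin, loaf_tin, round_large_tin, round_small_tin below 0.02 m/s and height (world z) of each of oval_stack, loaf_stack, round_large_stack, round_small_stack below 0.004 m and angle between each of oval_stack, loaf_stack, round_large_stack, round_small_stack's own z axis and vertical below 0.06 rad and distance of each of oval_stack, loaf_stack, round_large_stack, round_small_stack, sugar_shaker, timer from where it was at the start of the episode below 0.03 m and horizontal distance between loaf_tin and loaf_stack below 0.006 m and z of loaf_tin in the frame of loaf_stack between 0.032 and 0.039 m and angle between the z axis of loaf_tin and the z axis of loaf_stack, either way round below 0.06 rad and horizontal distance between round_large_tin and round_large_stack below 0.006 m and z of round_large_tin in the frame of round_large_stack between 0.02 and 0.027 m and angle between the z axis of round_large_tin and the z axis of round_large_stack, either way round below 0.06 rad and horizontal distance between round_small_tin and round_small_stack below 0.006 m and z of round_small_tin in the frame of round_small_stack between 0.044 and 0.051 m and angle between the z axis of round_small_tin and the z axis of round_small_stack, either way round below 0.06 rad); the robot touches nothing.
It fails at once if a stack is tipped over (angle between any of oval_stack, loaf_stack, round_large_stack, round_small_stack's own z axis and vertical above 0.35 rad).
It fails at once if the sugar shaker is pushed away or knocked over (distance of sugar_shaker from where it was at the start of the episode above 0.03 m or angle between sugar_shaker's own z axis and vertical above 0.35 rad).
It fails at once if the timer is pushed away or knocked over (distance of timer from where it was at the start of the episode above 0.03 m or angle between timer's own z axis and vertical above 0.35 rad).
It also fails if it takes over 104 s, if anything falls off the work surface, if the arm or the gripper's body presses on something with over 40 N, if the wrist force passes 120 N, or if a joint passes its speed limit or range.

ROBOT

A 6-joint arm with a two-finger parallel gripper is mounted at the origin on the work surface; the furniture and walls round the work are solid. World frame = base frame: x ahead of the robot, y to its left, z up, the work surface at z = 0. Lengths are in mm, angles in rad, forces in N, time in s.
With the tool pointing down it reaches from about 350 to 975 mm from the base axis. Payload 7.1 kg.
Tool frame: the origin (TCP) lies on the mounting face of the last link; the fingertips stand 182 mm ahead of it and the grasp point (between the pads) lies 163 mm ahead of it; z points along the fingers, y is the direction in which the jaws open and shut (so a half turn about z gives the same grasp; the last joint's range is limited). The gripper opens to 88 mm and grips with 3 to 60 N. Pads are 20 mm wide; open, the fingers measure 115 mm over their backs; the gripper's body (75 mm by 178 mm) begins 61 mm behind the grasp point.
Start: joints at [-1.349, 0.423, 1.63, -0, 1.089, -0.019], TCP at [149.069, -606.947, 404.675] pointing down, gripper open.
Joint ranges: [-3, 3], [-0.9, 2.11], [0.09, 2.58], [-1.31, 4.45], [0.11, 2.69], [-2.54, 2.54]. Speed limits (rad/s): [2.39, 2.39, 3.01, 3.14, 3.14, 3.14].

INTERFACE

Orientations are given as a rotation vector (axis times angle).
In Python, from workcell import ctrl, optics, nets gives the robot as it stands.
- The arm moves only by the tool send_rows, never from a script. Its argument "rows" is a list of rows, each an object with "offset": the shift along the tool's x, y, z in m, a list of three; "twist": the turn, a rotation vector about the tool's x, y, z in degrees, a list of three. A call has exactly 5 rows; each row shifts and turns the pose as measured when the row begins, along the tool's axes as they then stand; what a row does not reach is not made up. A row lasts 1/12 s, in which the tool goes at most 41.7 mm and 7.16 degrees, less where a joint would pass 70% of its speed; a pose out of reach is approached as far as the arm can. A call is refused whole if a number of a shift passes 0.0417 or a number of a turn 7.16, either way. A call with a gripper value outside its range is refused whole. "gripper" is the finger opening in m, from 0 to 0.0878, set as the call begins (left out, the last holds). The fingers move at their own pace and stop on an object; the grip force is fixed at half the most. Time passes only in rows, so rows that do not move let the fingers close, or fill a call up. It gives the time, the measured TCP pose, the force and the opening at its end, in the units of the state.
- ctrl.get_obs(): the state, without advancing time (a new reading comes with each control period).
- optics.get_image(name): name is "side" or "top" or "wrist"; returns (picture, depth): 420x560x3 uint8, blue, green, red; 420x560 float32, mm along the optical axis (not along the pixel's ray), 0 where there is no reading.
- optics.camera_info(name): a dict with "K" (3x3 intrinsics, pixels), "pose" (4x4, takes a point from camera to world coordinates). Camera axes: x right, y down, z forward; pixel columns grow to the right and rows downward; lengths in mm; the calibration is good to about 2 mm. The wrist camera is an equidistant fisheye: a pixel r from the principal point sees the ray r / f radians off the axis. A picture is of the moment at which its call begins: read the wrist's pose just before it. camera_info takes no time and is no camera call; for the wrist camera it gives the pose at the moment of the call.
- ctrl.close_job(): hands the job in, once; it reports no verdict.
Trained networks look in the newest picture that a camera, given by its name, has taken for a name from the list of things; names that differ only in an ending like _2 or _b are one class to them, and where a whole thing is asked for, a point or a joint stands for the part that bears it (a point fixed in the world has none). Each returns a list of dicts, best first, with "conf" (0 to 1); they miss things now and then, are a little off and sometimes report something else, mostly with a low value. They report only what shows in the picture. A call takes as long as a camera call.
- nets.spot_in(camera, label): "extent" ([left, top, right, bottom] in pixels, round what is visible of it).
- nets.spot_point(camera, label): "position" ([column, row] in pixels: a listed point, or the origin of a listed thing).
The state is a dict: "t": time; "qpos": joint angles; "qvel": joint speeds; "joint_torque": joint torques, N m; "ee_pos": TCP position; "orientation": TCP orientation; "ft_force": force on the tool from outside, world axes, zero at the start; "moment": the same for the moment, N m; "width": finger opening in mm.
Only numpy, scipy, OpenCV 4.12 (cv2) and the standard library are available. Lean on these libraries where they do the work, as an engineer would, in place of code of your own. Each camera call takes 0.05 s, during which the arm holds its last target. There are 200 camera calls.

## Working session

There is one attempt and no reset: what is moved stays moved. The work goes in short steps, Python scripts to look and compute and a tool call to move; the robot and the scene stay as the last step left them, time stands still between calls to the robot, and variables do not carry over. Pictures are saved under pics/ and viewed, about 12 in all and at most 16, crops included, and the job is handed in when it is done.

Besides the shell and the picture viewer there is one more tool, called after ">>>" in YAML: its name, and indented under it one key for each argument. send_rows: Moves the arm, as the interface text tells. Its arguments: {"type":"object","properties":{"rows":{"type":"array"},"gripper":{"type":"number"}},"required":["rows"]}

```bash
ls; mkdir -p pics; python3 - <<'E'
from workcell import ctrl, optics, nets
import cv2
o=ctrl.get_obs();print(o)
for c in ("top","side"):
    im,d=optics.get_image(c); cv2.imwrite(f"pics/{c}0.png",im)
    i=optics.camera_info(c);print(c,i)
    if c=="top":
        for n in "oval_tin oval_stack loaf_tin loaf_stack round_large_tin round_large_stack round_small_tin round_small_stack sugar_shaker timer".split():
            print(n,[(r['conf'],r['extent']) for r in nets.spot_in(c,n)][:3],[(r['conf'],r['position']) for r in nets.spot_point(c,n)][:2])
E
```

```text
pics
{'t': 0.0, 'qpos': array([-1.34900477e+00,  4.23798681e-01,  1.63068210e+00, -2.91264884e-05,
        1.08860456e+00, -1.90318246e-02]), 'qvel': array([-0.00101297,  0.00157322,  0.00026059, -0.00127691, -0.00174347,
       -0.0003902 ]), 'joint_torque': array([-2.90119551e-04, -5.44622040e+01, -2.73667663e+01,  6.42406382e-02,
        2.26759032e-02, -1.40538077e-04]), 'ee_pos': array([ 149.00461981, -606.68905271,  403.93092318]), 'orientation': array([-3.11737097e+00, -3.77214039e-01,  2.77480483e-04]), 'ft_force': array([ 0.06326793,  0.32389213, -0.50627409]), 'moment': array([ 0.00941449, -0.03760259,  0.04953631]), 'width': 87.90543480530579}
top {'K': array([[426.88866973,   0.        , 278.83018655],
       [  0.        , 426.88866973, 213.94835604],
       [  0.        ,   0.        ,   1.        ]]), 'pose': array([[-2.44618840e-02, -9.89529238e-01,  1.42244522e-01,
         3.06239869e+02],
       [-9.99682333e-01,  2.50765320e-02,  2.52978705e-03,
         3.37502773e+01],
       [-6.07029756e-03, -1.42137452e-01, -9.89828316e-01,
         1.08197480e+03],
       [ 
[... 893 characters left out ...]
])] [(0.76, [155.2, 186.7]), (0.32, [326.2, 163.5])]
timer [(0.72, [309.0, 139.2, 345.3, 179.2]), (0.64, [209.5, 257.1, 233.9, 284.5])] [(0.57, [221.4, 269.7]), (0.46, [385.4, 159.2])]
side {'K': array([[431.75084186,   0.        , 284.40263874],
       [  0.        , 431.75084186, 211.86475249],
       [  0.        ,   0.        ,   1.        ]]), 'pose': array([[ 9.88150558e-01, -1.34588306e-01,  7.37865963e-02,
         3.92690551e+02],
       [-1.52474160e-01, -8.05600033e-01,  5.72503465e-01,
        -5.52579221e+02],
       [-1.76097870e-02, -5.76970167e-01, -8.16575362e-01,
         8.97087142e+02],
       [ 0.00000000e+00,  0.00000000e+00,  0.00000000e+00,
         1.00000000e+00]])}
```

```bash
python3 - <<'E'
import cv2
im=cv2.imread("pics/top0.png")
cv2.imwrite("pics/top0c.png",cv2.resize(im[110:300,110:430],None,fx=2.5,fy=2.5,interpolation=cv2.INTER_CUBIC))
E
```

```text
(no output)
```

View pics/top0c.png

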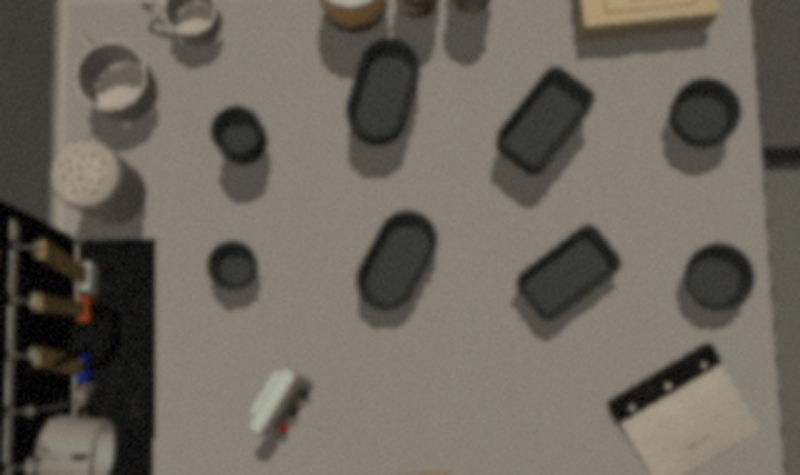

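View pics/side0.png

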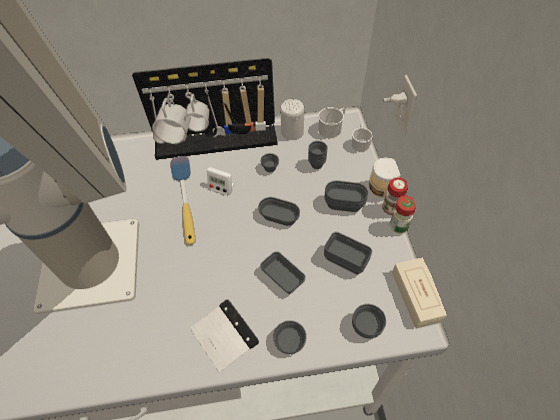

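The overhead crop shows the back row of stacks, left to right: small round (205,163), oval (263,147), loaf (328,158) and large round (392,155). The loose tins stand in the front row in the same order, at (203,216), (269,214), (338,219) and (397,221). The side view agrees. Next I'll fit the rims from depth.

```bash
cat > h.py <<'E'
from workcell import ctrl, optics, nets
import numpy as np, cv2
from scipy.spatial.transform import Rotation as R
RIM=dict(oval_tin=36,oval_stack=60,loaf_tin=36,loaf_stack=60,round_large_tin=36,round_large_stack=48,round_small_tin=36,round_small_stack=72)
SZ=dict(oval=(106,60),loaf=(100,58),round_large=(68,68),round_small=(50,50))
def cloud(cam):
    i=optics.camera_info(cam); im,d=optics.get_image(cam)
    v,u=np.mgrid[0:420,0:560]; K=i["K"]
    x=(u-K[0,2])/K[0,0]; y=(v-K[1,2])/K[1,1]
    if cam=="wrist":
        r=np.hypot(x,y)+1e-9; s=np.tan(np.minimum(r,1.5))/r; x=x*s;y=y*s
    P=np.stack([x*d,y*d,d],-1)@i["pose"][:3,:3].T+i["pose"][:3,3]
    P[d<=0]=np.nan
    return im,P
def fit(im,P,name,c,rad=72,lo=8):
    h=RIM[name]; g=im.max(-1)
    m=(np.hypot(P[...,0]-c[0],P[...,1]-c[1])<rad)&(P[...,2]>h-lo)&(P[...,2]<h+8)&(g<95)
    m=m.astype(np.uint8)
    n,l,st,_=cv2.connectedComponentsWithStats(m,connectivity=8)
    if n<2: return None
    k=1+np.argmax(st[1:,4]); p=P[l==k]
    (cx,cy),(w,hh),a=cv2.minAreaRect(p[:,:2].astype(np.float32))
    if w<hh: w,hh,a=hh,w,a+90
    return np.round([cx,cy,w,hh,(a+90)%180-90,np.median(p[:,2]),len(p)],1)
def tool():
    o=ctrl.get_obs(); M=R.from_rotvec(o["orientation"]).as_matrix()
    return o,M
E
python3 - <<'E'
from h import *
px=dict(oval_tin=(269,214),oval_stack=(263,147),loaf_tin=(338,219),loaf_stack=(328,158),round_large_tin=(397,221),round_large_stack=(392,155),round_small_tin=(203,216),round_small_stack=(205,163))
it,Pt=cloud("top"); is_,Ps=cloud("side")
print(it[214,269],it[130,290])
for n,(u,v) in px.items():
    c=np.nanmedian(Pt[v-1:v+2,u-1:u+2].reshape(-1,3),0)
    print(n,c.round(),"T",fit(it,Pt,n,c),"S",fit(is_,Ps,n,c))
o,M=tool();print(o["ee_pos"],M.round(3))
wi=optics.camera_info("wrist");print(wi["K"],np.round(M.T@wi["pose"][:3,:3],3),M.T@(wi["pose"][:3,3]-o["ee_pos"]))
E
```

```text
[55 58 56] [70 78 82]
oval_tin [460.  61.  13.] T [458.   63.3 103.6  58.6 -29.7  34.2 158. ] S [458.4  62.4 103.   61.1 -29.1  32.2 194. ]
oval_stack [629.  72.  39.] T [627.6  73.5 105.   59.8 -17.8  57.6 194. ] S [626.8  72.4 102.8  62.5 -19.8  56.6 218. ]
loaf_tin [ 443. -112.   13.] T [ 441.8 -106.9  100.2   55.9  -54.1   34.7  142. ] S [ 441.4 -107.5   99.    57.1  -54.6   32.6  217. ]
loaf_stack [596. -91.  36.] T [593.1 -87.4  99.9  56.5 -39.3  57.9 174. ] S [592.5 -88.6  98.8  59.  -39.3  56.5 248. ]
round_large_tin [ 434. -260.   13.] T [ 433.7 -254.6   66.7   64.5  -65.5   34.2  136. ] S [ 431.6 -255.2   66.2   63.1   79.5   32.9  163. ]
round_large_stack [ 603. -256.   25.] T [ 599.6 -249.4   66.    65.1  -56.7   45.5  139. ] S [ 598.7 -250.3   66.5   64.9   49.5   44.3  173. ]
round_small_tin [459. 228.  15.] T [456.9 226.4  47.4  47.   69.7  34.2 100. ] S [456.4 225.7  49.3  48.5 -61.5  33.   87. ]
round_small_stack [587. 217.  50.] T [584.3 215.6  47.9  47.4  66.3  70.8 102. ] S [583.9 214.8  51.8  44.9  77.5  68.1 105. ]
[ 149.08194429 -606.95014199  404.6890402 ] [[ 0.971  0.239 -0.   ]
 [ 0.239 -0.971 -0.   ]
 [-0.     0.    -1.   ]]
[[325.1922621    0.         279.98770805]
 [  0.         325.1922621  215.08519426]
 [  0.           0.           1.        ]] [[ 0.    -0.962 -0.271]
 [ 1.     0.     0.   ]
 [-0.    -0.271  0.962]] [74.18066561  0.28271603 20.65795278]
```

>>> send_rows:
  rows:
    - {"offset":[0.024,-0.018,0.005],"twist":[0,0,0]}
    - {"offset":[0.024,-0.018,0.005],"twist":[0,0,0]}
    - {"offset":[0.024,-0.018,0.005],"twist":[0,0,0]}
    - {"offset":[0.024,-0.018,0.005],"twist":[0,0,0]}
    - {"offset":[0.024,-0.018,0.005],"twist":[0,0,0]}
  gripper: 0.0878

```text
t: 1.62
ee_pos: [243.9, -491.8, 379.8]
orientation: [3.114, 0.364, 0.0]
ft_force: [0.0, 1.1, -0.6]
width: 87.7
```

>>> send_rows:
  rows:
    - {"offset":[0.024,-0.018,0.005],"twist":[0,0,0]}
    - {"offset":[0.024,-0.018,0.005],"twist":[0,0,0]}
    - {"offset":[0.024,-0.018,0.005],"twist":[0,0,0]}
    - {"offset":[0.024,-0.018,0.005],"twist":[0,0,0]}
    - {"offset":[0.024,-0.018,0.005],"twist":[0,0,0]}

```text
t: 2.03
ee_pos: [343.6, -371.0, 353.9]
orientation: [3.112, 0.361, 0.002]
ft_force: [-0.0, -0.2, -0.1]
width: 87.6
```

```bash
cat > go.py <<'E'
# usage: go.py x y z t n : per-row offsets (mm) for n rows, keeping tool down
import sys; from h import *
x,y,z,t,n=map(float,sys.argv[1:6]); n=int(n); o,M=tool()
t0=np.degrees(np.arctan2(M[1,0],M[0,0])); dt=(t-t0+90)%180-90 if t<900 else 0
tilt=np.degrees(np.cross(M[:,2],[0,0,-1])@M)
d=np.array([x,y,z])-o["ee_pos"]
print("t",round(o["t"],2),"pos",o["ee_pos"].round(1),"t0",round(t0,2),"dt",round(dt,2),"tilt",tilt.round(2),"q6",round(np.degrees(o["qpos"][5]),1),"F",o["ft_force"].round(1),"w",round(o["width"],1),"total",(M.T@d).round(1))
for k in range(n):
    a=np.radians(t0+dt*k/n); c,s=np.cos(a),np.sin(a)
    print((np.array([[c,s,0],[s,-c,0],[0,0,-1]])@d/n).round(1),"twz",round(-dt/n,2))
E
python3 go.py 432.5 -255 250 999 4
```

```text
t 2.03 pos [ 343.6 -371.   353.9] t0 13.24 dt 0 tilt [ 0.52 -0.02  0.  ] q6 28.5 F [-0.  -0.2 -0.1] w 87.6 total [113.1 -93.4 103.1]
[ 28.3 -23.1  26. ] twz 0.0
[ 28.3 -23.1  26. ] twz 0.0
[ 28.3 -23.1  26. ] twz 0.0
[ 28.3 -23.1  26. ] twz 0.0
```

>>> send_rows:
  rows:
    - {"offset":[0.028,-0.023,0.025],"twist":[0.5,0,0]}
    - {"offset":[0.028,-0.023,0.025],"twist":[0,0,0]}
    - {"offset":[0.028,-0.023,0.025],"twist":[0,0,0]}
    - {"offset":[0.028,-0.023,0.025],"twist":[0,0,0]}
    - {"offset":[0,0,0],"twist":[0,0,0]}

```text
t: 2.45
ee_pos: [431.8, -257.2, 259.3]
orientation: [3.114, 0.364, 0.01]
ft_force: [-1.5, 1.3, -0.7]
width: 87.3
```

```bash
python3 go.py 432.5 -255 210 999 3; python3 - <<'E'
from h import *
im,P=cloud("wrist"); cv2.imwrite("pics/w0.png",im)
print(fit(im,P,"round_large_tin",(432.5,-255)))
E
```

```text
t 2.45 pos [ 431.8 -257.2  259.3] t0 13.35 dt 0 tilt [ 0.41 -0.32 -0.  ] q6 44.6 F [-1.5  1.3 -0.7] w 87.3 total [ 0.9 -2.4 49.3]
[ 0.4 -0.7 16.4] twz 0.0
[ 0.4 -0.7 16.4] twz 0.0
[ 0.4 -0.7 16.4] twz 0.0
[ 434.6 -257.4   67.2   66.9   58.2   34.5 1499. ]
```

View pics/w0.png

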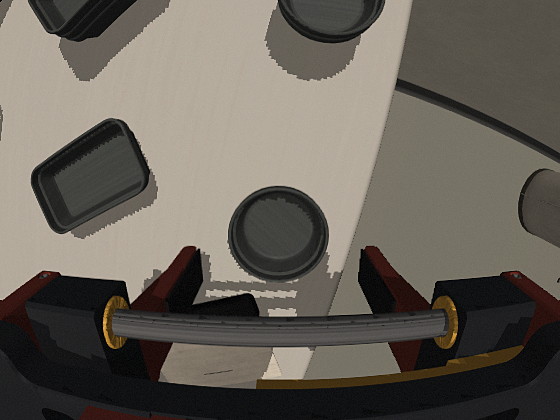

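>>> send_rows:
  rows:
    - {"offset":[0.001,-0.0005,0.013],"twist":[0.4,-0.3,0]}
    - {"offset":[0.001,0,0.013],"twist":[0,0,0]}
    - {"offset":[0,0,0.013],"twist":[0,0,0]}
    - {"offset":[0,0,0.009],"twist":[0,0,0]}
    - {"offset":[0,0,0],"twist":[0,0,0]}

```text
t: 2.92
ee_pos: [434.3, -261.2, 214.3]
orientation: [3.114, 0.368, 0.008]
ft_force: [-0.3, 0.8, 0.1]
width: 87.5
```

```bash
python3 go.py 434 -257 209.5 999 1
```

```text
t 2.92 pos [ 434.3 -261.2  214.3] t0 13.47 dt 0 tilt [ 0.36 -0.26  0.  ] q6 44.3 F [-0.3  0.8  0.1] w 87.5 total [ 0.6 -4.2  4.8]
[ 0.7 -4.1  4.8] twz 0.0
```

>>> send_rows:
  rows:
    - {"offset":[0.0005,-0.004,0.004],"twist":[0,0,0]}
    - {"offset":[0,0,0],"twist":[0,0,0]}
    - {"offset":[0,0,0],"twist":[0,0,0]}
    - {"offset":[0,0,0],"twist":[0,0,0]}
    - {"offset":[0,0,0],"twist":[0,0,0]}

```text
t: 3.33
ee_pos: [433.7, -259.2, 212.6]
orientation: [3.112, 0.363, 0.013]
ft_force: [-0.5, -0.3, 0.2]
width: 88.0
```

```bash
python3 go.py 434 -257 209.5 999 1
```

```text
t 3.33 pos [ 433.7 -259.2  212.6] t0 13.31 dt 0 tilt [ 0.52 -0.4  -0.  ] q6 44.6 F [-0.5 -0.3  0.2] w 88.0 total [ 0.8 -2.1  3.1]
[ 0.8 -2.1  3.1] twz 0.0
```

>>> send_rows:
  rows:
    - {"offset":[0.0005,-0.002,0.003],"twist":[0.5,-0.4,0]}
    - {"offset":[0,-0.0005,0.001],"twist":[0.3,-0.3,0]}
    - {"offset":[0,0,0],"twist":[0,0,0]}
    - {"offset":[0,0,0],"twist":[0,0,0]}
    - {"offset":[0,0,0],"twist":[0,0,0]}

```text
t: 3.75
ee_pos: [434.0, -256.5, 209.2]
orientation: [-3.116, -0.364, 0.009]
ft_force: [1.4, 0.4, -1.8]
width: 88.1
```

```bash
python3 go.py 434 -257 209.5 999 1
```

```text
t 3.75 pos [ 434.  -256.5  209.2] t0 13.33 dt 0 tilt [-0.29  0.31  0.  ] q6 44.8 F [ 1.4  0.4 -1.8] w 88.1 total [-0.1  0.5 -0.3]
[-0.1  0.5 -0.3] twz 0.0
```

Now close, then check before lifting.

>>> send_rows:
  rows:
    - {"offset":[0,0,0],"twist":[0,0,0]}
    - {"offset":[0,0,0],"twist":[0,0,0]}
    - {"offset":[0,0,0],"twist":[0,0,0]}
    - {"offset":[0,0,0],"twist":[0,0,0]}
    - {"offset":[0,0,0],"twist":[0,0,0]}
  gripper: 0.05

```text
t: 4.17
ee_pos: [434.1, -256.5, 209.2]
orientation: [-3.116, -0.364, 0.009]
ft_force: [-0.8, 0.1, 0.5]
width: 66.2
```

```bash
python3 go.py 434 -257 300 999 1
```

```text
t 4.17 pos [ 434.1 -256.5  209.2] t0 13.34 dt 0 tilt [-0.29  0.3  -0.  ] q6 44.8 F [-0.8  0.1  0.5] w 66.2 total [ -0.7   0.  -90.8]
[ -0.2   0.5 -90.8] twz 0.0
```

>>> send_rows:
  rows:
    - {"offset":[0,0,-0.02],"twist":[0,0,0]}
    - {"offset":[0,0,-0.02],"twist":[0,0,0]}
    - {"offset":[0,0,-0.02],"twist":[0,0,0]}
    - {"offset":[0.02,0.005,-0.02],"twist":[0,0,0]}
    - {"offset":[0.03,0.007,-0.01],"twist":[0,0,0]}

```text
t: 4.58
ee_pos: [481.1, -255.6, 297.5]
orientation: [-3.107, -0.359, 0.03]
ft_force: [1.4, -1.2, -0.3]
width: 65.9
```

>>> send_rows:
  rows:
    - {"offset":[0.025,0.006,0],"twist":[0,0,0]}
    - {"offset":[0.02,0.005,0],"twist":[0,0,0]}
    - {"offset":[0.01,0.002,0],"twist":[0,0,0]}
    - {"offset":[0,0,0],"twist":[0,0,0]}
    - {"offset":[0,0,0],"twist":[0,0,0]}

```text
t: 5.0
ee_pos: [543.7, -255.6, 300.0]
orientation: [-3.111, -0.361, 0.019]
ft_force: [-0.1, 0.4, -0.7]
width: 66.3
```

```bash
python3 - <<'E'
from h import *
im,P=cloud("wrist"); cv2.imwrite("pics/w1.png",im)
print(fit(im,P,"round_large_stack",(600,-252)))
E
python3 go.py 600 -252 270 999 3;
```

```text
[ 600.1 -251.3   66.8   66.7  -74.8   46.6 1136. ]
t 5.05 pos [ 543.4 -255.6  299.8] t0 13.25 dt 0 tilt [-0.67  0.65  0.  ] q6 50.3 F [-0.7  0.1 -1.4] w 66.3 total [56.2  9.8 29.1]
[18.6  3.2  9.9] twz 0.0
[18.6  3.2  9.9] twz 0.0
[18.6  3.2  9.9] twz 0.0
```

View pics/w1.png

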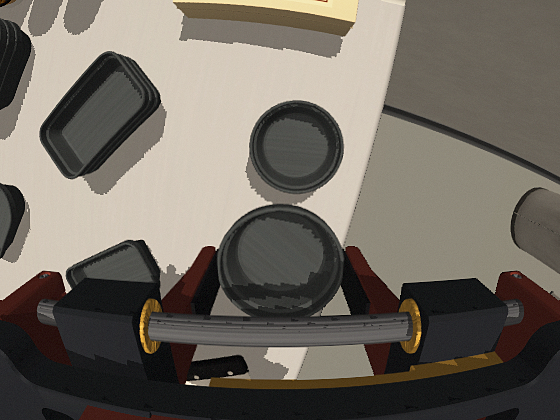

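>>> send_rows:
  rows:
    - {"offset":[0.018,0.003,0.008],"twist":[-0.6,0.6,0]}
    - {"offset":[0.018,0.003,0.008],"twist":[0,0,0]}
    - {"offset":[0.018,0.003,0.008],"twist":[0,0,0]}
    - {"offset":[0.002,0,0.004],"twist":[0,0,0]}
    - {"offset":[0,0,0],"twist":[0,0,0]}

```text
t: 5.47
ee_pos: [594.3, -251.5, 268.2]
orientation: [-3.116, -0.357, 0.015]
ft_force: [-1.0, -0.2, -1.6]
width: 66.1
```

```bash
python3 go.py 599.8 -251 236 999 3;
```

```text
t 5.47 pos [ 594.3 -251.5  268.2] t0 13.06 dt 0 tilt [-0.35  0.5  -0.  ] q6 53.0 F [-1.  -0.2 -1.6] w 66.1 total [ 5.8  0.9 32.1]
[ 1.8  0.2 10.7] twz 0.0
[ 1.8  0.2 10.7] twz 0.0
[ 1.8  0.2 10.7] twz 0.0
```

>>> send_rows:
  rows:
    - {"offset":[0.005,0.001,0.003],"twist":[-0.4,0.5,0]}
    - {"offset":[0.003,0,0.003],"twist":[0,0,0]}
    - {"offset":[0,0,0.003],"twist":[0,0,0]}
    - {"offset":[0,0,0.003],"twist":[0,0,0]}
    - {"offset":[0,0,0],"twist":[0,0,0]}

```text
t: 5.88
ee_pos: [598.6, -251.1, 254.9]
orientation: [-3.121, -0.354, 0.005]
ft_force: [0.3, -0.6, -1.3]
width: 66.4
```

```bash
python3 go.py 599.8 -251 236 999 1;
```

```text
t 5.88 pos [ 598.6 -251.1  254.9] t0 12.96 dt 0 tilt [-0.05  0.16  0.  ] q6 53.3 F [ 0.3 -0.6 -1.3] w 66.4 total [ 1.2  0.2 18.9]
[ 1.2  0.2 18.9] twz 0.0
```

>>> send_rows:
  rows:
    - {"offset":[0.001,0,0.005],"twist":[0,0,0]}
    - {"offset":[0.0005,0,0.005],"twist":[0,0,0]}
    - {"offset":[0,0,0.004],"twist":[0,0,0]}
    - {"offset":[0,0,0.003],"twist":[0,0,0]}
    - {"offset":[0,0,0.001],"twist":[0,0,0]}

```text
t: 6.3
ee_pos: [599.7, -251.0, 235.7]
orientation: [-3.121, -0.354, 0.004]
ft_force: [-0.7, 0.3, -0.6]
width: 66.1
```

```bash
python3 go.py 599.8 -251 233.2 999 1;
```

```text
t 6.3 pos [ 599.7 -251.   235.7] t0 12.94 dt 0 tilt [-0.03  0.14 -0.  ] q6 53.4 F [-0.7  0.3 -0.6] w 66.1 total [0.1 0.1 2.5]
[0.1 0.1 2.5] twz 0.0
```

No contact force, and 2.5 mm remain. I'll go down a bit more, open slowly, then rise.

>>> send_rows:
  rows:
    - {"offset":[0,0,0.002],"twist":[0,0,0]}
    - {"offset":[0,0,0.001],"twist":[0,0,0]}
    - {"offset":[0,0,0],"twist":[0,0,0]}
    - {"offset":[0,0,0],"twist":[0,0,0]}
    - {"offset":[0,0,0],"twist":[0,0,0]}

```text
t: 6.72
ee_pos: [600.3, -251.1, 236.0]
orientation: [-3.122, -0.354, 0.003]
ft_force: [-0.9, -0.1, -1.4]
width: 66.0
```

>>> send_rows:
  rows:
    - {"offset":[0,0,0],"twist":[0,0,0]}
    - {"offset":[0,0,0],"twist":[0,0,0]}
    - {"offset":[0,0,0],"twist":[0,0,0]}
    - {"offset":[0,0,0],"twist":[0,0,0]}
    - {"offset":[0,0,0],"twist":[0,0,0]}
  gripper: 0.0878

```text
t: 7.13
ee_pos: [600.6, -251.2, 235.7]
orientation: [3.121, 0.354, -0.002]
ft_force: [-0.3, -0.0, -0.7]
width: 87.7
```

>>> send_rows:
  rows:
    - {"offset":[0,0,-0.01],"twist":[0,0,0]}
    - {"offset":[0,0,-0.02],"twist":[0,0,0]}
    - {"offset":[0,0,-0.025],"twist":[0,0,0]}
    - {"offset":[0,0,-0.025],"twist":[0,0,0]}
    - {"offset":[0,0,-0.01],"twist":[0,0,0]}

```text
t: 7.55
ee_pos: [599.7, -250.8, 327.2]
orientation: [-3.118, -0.353, 0.012]
ft_force: [-0.2, 0.0, 0.2]
width: 88.2
```

```bash
python3 - <<'E'
from h import *
RIM["round_large_stack"]=60
for c in ("wrist","top","side"):
    im,P=cloud(c); cv2.imwrite(f"pics/b_{c}.png",im)
    print(c,fit(im,P,"round_large_stack",(600,-252)))
    if c!="top": print(fit(im,P,"loaf_tin",(442,-109)),fit(im,P,"loaf_stack",(593,-89)))
E
python3 go.py 442 -109 260 -54.4 12
```

```text
wrist [ 601.9 -251.3   66.7   66.6   62.5   59.4 1476. ]
[ 486.  -122.4   26.1    5.8  -70.8   33.6   85. ] [ 594.4  -89.9  100.4   58.3  -39.4   58.1 1247. ]
top [ 590.6 -251.4   67.7   47.7  -78.4   60.2  108. ]
side [ 595.1 -249.8   66.4   57.3   83.6   57.2  158. ]
[ 441.2 -107.4   99.4   57.4  -54.7   32.3  213. ] [589.6 -85.9  90.1  57.9 -39.9  56.2 137. ]
t 7.7 pos [ 599.  -250.5  324.4] t0 12.94 dt -67.34 tilt [-0.33  0.52 -0.  ] q6 53.4 F [ 0.5 -0.4 -1.1] w 87.8 total [-120.8 -172.7   66.5]
[-10.1 -14.4   5.4] twz 5.61
[-11.5 -13.4   5.4] twz 5.61
[-12.7 -12.2   5.4] twz 5.61
[-13.9 -10.9   5.4] twz 5.61
[-14.9  -9.5   5.4] twz 5.61
[-15.7  -8.    5.4] twz 5.61
[-16.4  -6.4   5.4] twz 5.61
[-17.   -4.8   5.4] twz 5.61
[-17.3  -3.1   5.4] twz 5.61
[-17.6  -1.4   5.4] twz 5.61
[-17.6   0.4   5.4] twz 5.61
[-17.5   2.1   5.4] twz 5.61
```

>>> send_rows:
  rows:
    - {"offset":[-0.01,-0.0145,0.003],"twist":[0,0,5.6]}
    - {"offset":[-0.0115,-0.0135,0.003],"twist":[0,0,5.6]}
    - {"offset":[-0.0125,-0.012,0.003],"twist":[0,0,5.6]}
    - {"offset":[-0.014,-0.011,0.003],"twist":[0,0,5.6]}
    - {"offset":[-0.015,-0.0095,0.005],"twist":[0,0,5.6]}

```text
t: 8.12
ee_pos: [531.1, -190.1, 301.5]
orientation: [-3.107, 0.444, 0.024]
ft_force: [0.2, -0.7, -0.5]
width: 87.7
```

>>> send_rows:
  rows:
    - {"offset":[-0.0155,-0.008,0.005],"twist":[0,0,5.6]}
    - {"offset":[-0.0165,-0.0065,0.005],"twist":[0,0,5.6]}
    - {"offset":[-0.017,-0.005,0.005],"twist":[0,0,5.6]}
    - {"offset":[-0.0175,-0.003,0.005],"twist":[0,0,5.6]}
    - {"offset":[-0.0175,-0.0015,0.005],"twist":[0,0,5.6]}

```text
t: 8.53
ee_pos: [459.8, -124.7, 269.5]
orientation: [2.892, -1.22, -0.046]
ft_force: [-0.5, 0.2, -0.6]
width: 87.6
```

```bash
python3 go.py 443 -109 250 -54.5 4
```

```text
t 8.53 pos [ 459.8 -124.7  269.5] t0 -45.77 dt -8.73 tilt [ 0.76  1.5  -0.  ] q6 119.1 F [-0.5  0.2 -0.6] w 87.6 total [-22.5   0.8  20.1]
[-5.7  0.3  4.9] twz 2.18
[-5.7  0.5  4.9] twz 2.18
[-5.7  0.7  4.9] twz 2.18
[-5.7  0.9  4.9] twz 2.18
```

>>> send_rows:
  rows:
    - {"offset":[-0.006,0.0005,0.005],"twist":[0.7,1.4,2.2]}
    - {"offset":[-0.006,0.0005,0.004],"twist":[0,0,2.2]}
    - {"offset":[-0.0055,0.0005,0.004],"twist":[0,0,2.2]}
    - {"offset":[-0.005,0.001,0.004],"twist":[0,0,2]}
    - {"offset":[0,0,0],"twist":[0,0,0]}

```text
t: 8.95
ee_pos: [434.2, -104.7, 244.4]
orientation: [2.782, -1.449, -0.031]
ft_force: [-0.2, -0.4, 0.4]
width: 87.9
```

```bash
python3 - <<'E'
from h import *
im,P=cloud("wrist"); cv2.imwrite("pics/w2.png",im)
print(fit(im,P,"loaf_tin",(443,-109)))
E
python3 go.py 443 -109 209.5 -54.5 4
```

```text
[ 442.3 -108.2  100.4   58.   -54.1   34.5 2270. ]
t 9.0 pos [ 434.6 -105.   244.6] t0 -54.92 dt 0.42 tilt [ 0.74  0.85 -0.  ] q6 129.8 F [0.4 0.4 0.4] w 87.6 total [ 8.6 -5.  35. ]
[ 2.  -1.1  8.8] twz -0.1
[ 2.  -1.1  8.8] twz -0.1
[ 2.  -1.1  8.8] twz -0.1
[ 2.  -1.1  8.8] twz -0.1
```

View pics/w2.png

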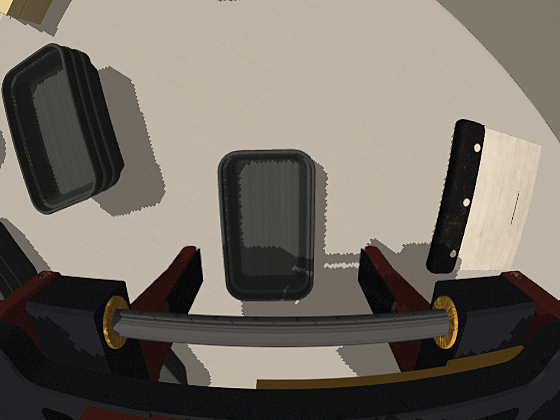

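>>> send_rows:
  rows:
    - {"offset":[0.003,-0.003,0.006],"twist":[0.7,0.8,-0.4]}
    - {"offset":[0.003,-0.002,0.008],"twist":[0,0,-0.2]}
    - {"offset":[0.002,-0.001,0.008],"twist":[0,0,0]}
    - {"offset":[0,0,0.007],"twist":[0,0,0]}
    - {"offset":[0,0,0.003],"twist":[0,0,0]}

```text
t: 9.42
ee_pos: [445.0, -108.9, 209.3]
orientation: [2.798, -1.428, -0.003]
ft_force: [0.2, 1.0, 0.4]
width: 88.2
```

```bash
python3 go.py 442.3 -108.2 209.5 -54.1 1
```

```text
t 9.42 pos [ 445.  -108.9  209.3] t0 -54.06 dt -0.04 tilt [ 0.07  0.1  -0.  ] q6 128.8 F [0.2 1.  0.4] w 88.2 total [-2.1  1.8 -0.2]
[-2.1  1.8 -0.2] twz 0.04
```

>>> send_rows:
  rows:
    - {"offset":[-0.002,0.002,0],"twist":[0,0,0]}
    - {"offset":[-0.0005,0.0005,0],"twist":[0,0,0]}
    - {"offset":[0,0,0],"twist":[0,0,0]}
    - {"offset":[0,0,0],"twist":[0,0,0]}
    - {"offset":[0,0,0],"twist":[0,0,0]}

```text
t: 9.83
ee_pos: [440.6, -108.4, 208.1]
orientation: [2.797, -1.427, -0.008]
ft_force: [0.9, -0.1, 0.0]
width: 87.7
```

>>> send_rows:
  rows:
    - {"offset":[0,0,0],"twist":[0,0,0]}
    - {"offset":[0,0,0],"twist":[0,0,0]}
    - {"offset":[0,0,0],"twist":[0,0,0]}
    - {"offset":[0,0,0],"twist":[0,0,0]}
    - {"offset":[0,0,0],"twist":[0,0,0]}
  gripper: 0.045

```text
t: 10.25
ee_pos: [441.1, -108.4, 209.2]
orientation: [2.798, -1.427, -0.004]
ft_force: [-0.2, 0.7, -0.2]
width: 58.0
```

>>> send_rows:
  rows:
    - {"offset":[0,0,-0.01],"twist":[0,0,0]}
    - {"offset":[0,0,-0.02],"twist":[0,0,0]}
    - {"offset":[0,0,-0.025],"twist":[0,0,0]}
    - {"offset":[0,0,-0.025],"twist":[0,0,0]}
    - {"offset":[0,0,-0.01],"twist":[0,0,0]}

```text
t: 10.67
ee_pos: [439.9, -108.1, 301.7]
orientation: [2.796, -1.427, -0.018]
ft_force: [0.8, -0.1, 0.0]
width: 57.0
```

```bash
python3 go.py 594.4 -89.9 290 -39.4 8
```

```text
t 10.67 pos [ 439.9 -108.1  301.7] t0 -54.06 dt 14.66 tilt [ 0.42  0.53 -0.  ] q6 128.7 F [ 0.8 -0.1  0. ] w 57.0 total [  76.  -135.8   10. ]
[  9.5 -17.    1.5] twz -1.83
[ 10.  -16.7   1.5] twz -1.83
[ 10.6 -16.3   1.5] twz -1.83
[ 11.1 -16.    1.5] twz -1.83
[ 11.6 -15.6   1.5] twz -1.83
[ 12.1 -15.2   1.5] twz -1.83
[ 12.6 -14.8   1.5] twz -1.83
[ 13.  -14.4   1.5] twz -1.83
```

>>> send_rows:
  rows:
    - {"offset":[0.0095,-0.017,0.001],"twist":[0.4,0.5,-1.8]}
    - {"offset":[0.01,-0.0165,0.001],"twist":[0,0,-1.8]}
    - {"offset":[0.0105,-0.0165,0.001],"twist":[0,0,-1.8]}
    - {"offset":[0.011,-0.016,0.001],"twist":[0,0,-1.8]}
    - {"offset":[0.0115,-0.0155,0.001],"twist":[0,0,-1.8]}

```text
t: 11.08
ee_pos: [536.0, -96.2, 304.4]
orientation: [-2.904, 1.197, -0.006]
ft_force: [0.9, 0.2, -0.7]
width: 57.1
```

>>> send_rows:
  rows:
    - {"offset":[0.012,-0.015,0.001],"twist":[0,0,-1.8]}
    - {"offset":[0.0125,-0.015,0.001],"twist":[0,0,-1.8]}
    - {"offset":[0.011,-0.013,0.001],"twist":[0,0,-1.8]}
    - {"offset":[0,0,0],"twist":[0,0,0]}
    - {"offset":[0,0,0],"twist":[0,0,0]}

```text
t: 11.5
ee_pos: [595.9, -87.8, 304.8]
orientation: [-2.961, 1.049, -0.01]
ft_force: [-0.2, -0.4, -0.8]
width: 57.3
```

```bash
python3 go.py 594 -89.6 272 -39.4 4
```

```text
t 11.5 pos [595.9 -87.8 304.8] t0 -39.01 dt -0.39 tilt [-0.16 -0.33  0.  ] q6 119.5 F [-0.2 -0.4 -0.8] w 57.3 total [-0.6  2.7 32.8]
[-0.1  0.7  8.2] twz 0.1
[-0.1  0.7  8.2] twz 0.1
[-0.1  0.7  8.2] twz 0.1
[-0.1  0.7  8.2] twz 0.1
```

>>> send_rows:
  rows:
    - {"offset":[0,0.002,0.007],"twist":[-0.2,-0.3,0.4]}
    - {"offset":[0,0.001,0.007],"twist":[0,0,0]}
    - {"offset":[0,0,0.007],"twist":[0,0,0]}
    - {"offset":[0,0,0.006],"twist":[0,0,0]}
    - {"offset":[0,0,0.002],"twist":[0,0,0]}

```text
t: 11.92
ee_pos: [590.1, -90.8, 273.8]
orientation: [2.954, -1.064, -0.005]
ft_force: [-0.4, -0.2, 0.0]
width: 57.0
```

```bash
python3 go.py 594 -89.6 245.2 -39.4 4
```

```text
t 11.92 pos [590.1 -90.8 273.8] t0 -39.63 dt 0.23 tilt [ 0.15  0.14 -0.  ] q6 119.8 F [-0.4 -0.2  0. ] w 57.0 total [ 2.3 -3.5 28.6]
[ 0.6 -0.9  7.1] twz -0.06
[ 0.6 -0.9  7.1] twz -0.06
[ 0.6 -0.9  7.1] twz -0.06
[ 0.6 -0.8  7.1] twz -0.06
```

>>> send_rows:
  rows:
    - {"offset":[0.0015,-0.002,0.002],"twist":[0,0,0]}
    - {"offset":[0.001,-0.001,0.003],"twist":[0,0,0]}
    - {"offset":[0,-0.0005,0.003],"twist":[0,0,0]}
    - {"offset":[0,0,0.003],"twist":[0,0,0]}
    - {"offset":[0,0,0],"twist":[0,0,0]}

```text
t: 12.33
ee_pos: [593.8, -89.8, 260.3]
orientation: [2.953, -1.065, -0.009]
ft_force: [0.1, -0.1, -1.7]
width: 57.5
```

```bash
python3 go.py 594 -89.6 245.2 -39.4 1
```

```text
t 12.33 pos [593.8 -89.8 260.3] t0 -39.68 dt 0.28 tilt [0.22 0.27 0.  ] q6 120.0 F [ 0.1 -0.1 -1.7] w 57.5 total [ 0.1 -0.4 15.1]
[ 0.  -0.3 15.1] twz -0.28
```

>>> send_rows:
  rows:
    - {"offset":[0,0,0.003],"twist":[0.2,0.2,-0.3]}
    - {"offset":[0,0,0.004],"twist":[0,0,0]}
    - {"offset":[0,0,0.003],"twist":[0,0,0]}
    - {"offset":[0,0,0.003],"twist":[0,0,0]}
    - {"offset":[0,0,0.001],"twist":[0,0,0]}

```text
t: 12.75
ee_pos: [593.9, -89.1, 246.5]
orientation: [-2.957, 1.057, 0.002]
ft_force: [-5.2, 2.5, 11.0]
width: 57.6
```

```bash
python3 go.py 594 -89.6 245.2 -39.4 1
```

```text
t 12.75 pos [593.9 -89.1 246.5] t0 -39.35 dt -0.05 tilt [-0.06  0.08  0.  ] q6 119.6 F [-5.2  2.5 11. ] w 57.6 total [0.4 0.3 1.3]
[0.4 0.3 1.3] twz 0.05
```

Light contact 1.3 mm above home. I'll release, rise and check.

>>> send_rows:
  rows:
    - {"offset":[0,0,0],"twist":[0,0,0]}
    - {"offset":[0,0,0],"twist":[0,0,0]}
    - {"offset":[0,0,0],"twist":[0,0,0]}
    - {"offset":[0,0,0],"twist":[0,0,0]}
    - {"offset":[0,0,0],"twist":[0,0,0]}
  gripper: 0.0878

```text
t: 13.17
ee_pos: [594.0, -89.0, 246.4]
orientation: [-2.957, 1.057, 0.0]
ft_force: [1.3, -0.7, -0.6]
width: 86.1
```

>>> send_rows:
  rows:
    - {"offset":[0,0,-0.01],"twist":[0,0,0]}
    - {"offset":[0,0,-0.02],"twist":[0,0,0]}
    - {"offset":[0,0,-0.025],"twist":[0,0,0]}
    - {"offset":[0,0,-0.025],"twist":[0,0,0]}
    - {"offset":[0,0,-0.01],"twist":[0,0,0]}

```text
t: 13.58
ee_pos: [593.1, -89.3, 338.3]
orientation: [-2.958, 1.058, 0.011]
ft_force: [0.3, -0.1, 0.9]
width: 87.8
```

```bash
python3 - <<'E'
from h import *
RIM["loaf_stack"]=72
im,P=cloud("wrist"); cv2.imwrite("pics/w3.png",im)
print(fit(im,P,"loaf_stack",(594,-90)))
E
python3 go.py 458.5 60 260 -29.5 10
```

```text
[ 594.1  -89.5  100.3   57.7  -39.5   70.7 1863. ]
t 13.63 pos [593.5 -89.4 339.3] t0 -39.35 dt 9.85 tilt [ 0.07  0.27 -0.  ] q6 119.6 F [1.1 0.5 1. ] w 87.9 total [-198.7  -30.    80.2]
[-19.9  -3.    7.9] twz -0.98
[-19.9  -3.3   7.9] twz -0.98
[-19.8  -3.7   7.9] twz -0.98
[-19.7  -4.    7.9] twz -0.98
[-19.7  -4.4   7.9] twz -0.98
[-19.6  -4.7   7.9] twz -0.98
[-19.5  -5.    7.9] twz -0.98
[-19.4  -5.4   7.9] twz -0.98
[-19.3  -5.7   7.9] twz -0.98
[-19.2  -6.    7.9] twz -0.98
```

View pics/w3.png

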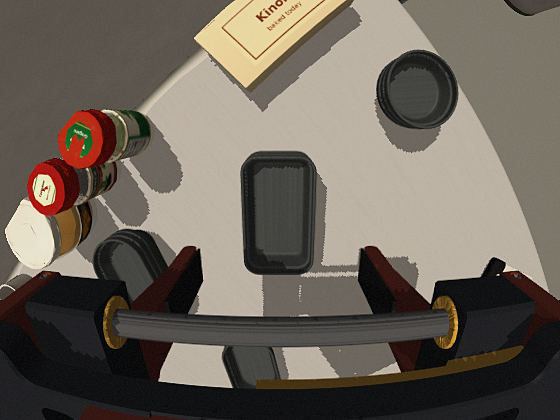

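>>> send_rows:
  rows:
    - {"offset":[-0.02,-0.003,0.006],"twist":[0,0,-1]}
    - {"offset":[-0.02,-0.0035,0.006],"twist":[0,0,-1]}
    - {"offset":[-0.02,-0.0035,0.006],"twist":[0,0,-1]}
    - {"offset":[-0.02,-0.004,0.006],"twist":[0,0,-1]}
    - {"offset":[-0.0195,-0.0045,0.006],"twist":[0,0,-1]}

```text
t: 14.05
ee_pos: [525.8, -14.7, 310.3]
orientation: [-2.999, 0.929, -0.009]
ft_force: [0.4, -0.4, -0.5]
width: 87.9
```

>>> send_rows:
  rows:
    - {"offset":[-0.0195,-0.0045,0.008],"twist":[0,0,-1]}
    - {"offset":[-0.0195,-0.005,0.008],"twist":[0,0,-1]}
    - {"offset":[-0.0195,-0.0055,0.008],"twist":[0,0,-1]}
    - {"offset":[-0.017,-0.0055,0.008],"twist":[0,0,-1]}
    - {"offset":[-0.008,-0.003,0.006],"twist":[0,0,-1]}

```text
t: 14.47
ee_pos: [462.1, 53.5, 267.7]
orientation: [-3.04, 0.79, -0.003]
ft_force: [-0.3, -0.8, -0.4]
width: 87.8
```

```bash
python3 - <<'E'
from h import *
im,P=cloud("wrist"); cv2.imwrite("pics/w4.png",im)
print(fit(im,P,"oval_tin",(459,61)),fit(im,P,"oval_stack",(628,72)))
E
python3 go.py 459 61 250 -29.5 3
```

```text
[ 459.3   61.2  105.4   60.1  -28.9   34.5 1710. ] [ 622.    73.2   92.1   61.   -18.3   58.1 1759. ]
t 14.52 pos [461.3  53.8 266.8] t0 -29.05 dt -0.45 tilt [0.01 0.01 0.  ] q6 124.3 F [-2.5 -0.  -0.8] w 87.6 total [-5.5 -5.1 16.8]
[-1.8 -1.7  5.6] twz 0.15
[-1.8 -1.7  5.6] twz 0.15
[-1.8 -1.7  5.6] twz 0.15
```

>>> send_rows:
  rows:
    - {"offset":[-0.003,-0.003,0.006],"twist":[0,0,0]}
    - {"offset":[-0.002,-0.002,0.009],"twist":[0,0,0]}
    - {"offset":[0,0,0.009],"twist":[0,0,0]}
    - {"offset":[0,0,0.009],"twist":[0,0,0]}
    - {"offset":[0,0,0.007],"twist":[0,0,0]}

```text
t: 14.93
ee_pos: [462.0, 60.5, 224.1]
orientation: [-3.04, 0.789, -0.007]
ft_force: [0.4, -0.3, -0.2]
width: 87.5
```

```bash
python3 go.py 459.3 61.2 209.5 -28.9 1
```

```text
t 14.93 pos [462.   60.5 224.1] t0 -29.1 dt 0.2 tilt [-0.13 -0.23  0.  ] q6 125.1 F [ 0.4 -0.3 -0.2] w 87.5 total [-2.7  0.7 14.6]
[-2.7  0.7 14.6] twz -0.2
```

>>> send_rows:
  rows:
    - {"offset":[-0.002,0.0005,0.005],"twist":[0,-0.2,0]}
    - {"offset":[-0.0005,0,0.005],"twist":[0,0,0]}
    - {"offset":[0,0,0.003],"twist":[0,0,0]}
    - {"offset":[0,0,0.001],"twist":[0,0,0]}
    - {"offset":[0,0,0],"twist":[0,0,0]}

```text
t: 15.35
ee_pos: [459.7, 60.1, 206.1]
orientation: [-3.039, 0.793, 0.004]
ft_force: [-1.2, -0.6, -0.7]
width: 87.8
```

```bash
python3 go.py 459.3 61.2 209.5 -28.9 1
```

```text
t 15.35 pos [459.7  60.1 206.1] t0 -29.23 dt 0.33 tilt [-0.02  0.14  0.  ] q6 125.0 F [-1.2 -0.6 -0.7] w 87.8 total [-0.9 -0.7 -3.4]
[-0.9 -0.7 -3.4] twz -0.33
```

>>> send_rows:
  rows:
    - {"offset":[-0.0005,-0.0005,-0.0025],"twist":[0,0,-0.3]}
    - {"offset":[0,0,-0.001],"twist":[0,0,0]}
    - {"offset":[0,0,0],"twist":[0,0,0]}
    - {"offset":[0,0,0],"twist":[0,0,0]}
    - {"offset":[0,0,0],"twist":[0,0,0]}

```text
t: 15.77
ee_pos: [460.1, 60.9, 211.2]
orientation: [-3.04, 0.783, -0.0]
ft_force: [0.5, 0.5, 0.5]
width: 87.8
```

>>> send_rows:
  rows:
    - {"offset":[0,0,0],"twist":[0,0,0]}
    - {"offset":[0,0,0],"twist":[0,0,0]}
    - {"offset":[0,0,0],"twist":[0,0,0]}
    - {"offset":[0,0,0],"twist":[0,0,0]}
    - {"offset":[0,0,0],"twist":[0,0,0]}
  gripper: 0.045

```text
t: 16.18
ee_pos: [460.2, 61.0, 211.7]
orientation: [-3.04, 0.783, -0.002]
ft_force: [0.5, -0.4, -0.7]
width: 59.2
```

>>> send_rows:
  rows:
    - {"offset":[0,0,-0.01],"twist":[0,0,0]}
    - {"offset":[0,0,-0.02],"twist":[0,0,0]}
    - {"offset":[0,0,-0.025],"twist":[0,0,0]}
    - {"offset":[0,0,-0.025],"twist":[0,0,0]}
    - {"offset":[0,0,-0.01],"twist":[0,0,0]}

```text
t: 16.6
ee_pos: [458.5, 60.6, 303.8]
orientation: [3.041, -0.784, -0.012]
ft_force: [0.3, -0.4, -0.1]
width: 59.4
```

```bash
python3 go.py 628.5 71.8 300 -18.6 8
```

```text
t 16.6 pos [458.5  60.6 303.8] t0 -28.9 dt 10.3 tilt [ 0.17  0.41 -0.  ] q6 124.8 F [ 0.3 -0.4 -0.1] w 59.4 total [143.4 -91.9   2.5]
[ 17.9 -11.5   0.5] twz -1.29
[ 18.2 -11.1   0.5] twz -1.29
[ 18.4 -10.7   0.5] twz -1.29
[ 18.7 -10.3   0.5] twz -1.29
[18.9 -9.8  0.5] twz -1.29
[19.1 -9.4  0.5] twz -1.29
[19.3 -9.   0.5] twz -1.29
[19.5 -8.5  0.5] twz -1.29
```

>>> send_rows:
  rows:
    - {"offset":[0.018,-0.0115,0.0005],"twist":[0.2,0.4,-1.3]}
    - {"offset":[0.018,-0.011,0.0005],"twist":[0,0,-1.3]}
    - {"offset":[0.0185,-0.0105,0.0005],"twist":[0,0,-1.3]}
    - {"offset":[0.0185,-0.0105,0.0005],"twist":[0,0,-1.3]}
    - {"offset":[0.01,-0.005,0],"twist":[0,0,-1.3]}

```text
t: 17.02
ee_pos: [555.3, 67.0, 309.7]
orientation: [-3.081, 0.603, -0.008]
ft_force: [-0.1, -0.0, -1.1]
width: 59.3
```

```bash
python3 - <<'E'
from h import *
im,P=cloud("wrist"); cv2.imwrite("pics/w5.png",im)
print(fit(im,P,"oval_stack",(628,72)),fit(im,P,"oval_stack",(628,72),rad=64))
E
python3 go.py 628.5 71.8 300 -18.6 5
```

```text
[ 630.4   70.4  101.5   60.   -18.    58.6 1294. ] [ 630.4   70.4  101.5   60.   -18.    58.6 1294. ]
t 17.07 pos [556.7  67.1 310. ] t0 -22.06 dt 3.46 tilt [-0.23 -0.37 -0.  ] q6 117.7 F [2.8 0.3 0.6] w 59.0 total [ 64.7 -31.3  10.6]
[13.  -6.3  2. ] twz -0.69
[13.  -6.1  2. ] twz -0.69
[13.1 -6.   2. ] twz -0.69
[13.2 -5.8  2. ] twz -0.69
[13.2 -5.6  2. ] twz -0.69
```

View pics/w5.png

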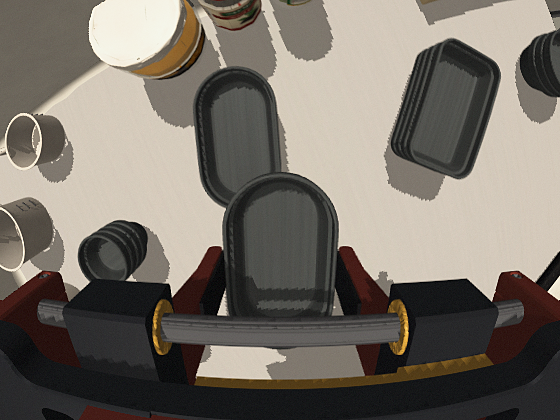

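>>> send_rows:
  rows:
    - {"offset":[0.013,-0.006,0.002],"twist":[-0.2,-0.3,-0.8]}
    - {"offset":[0.013,-0.006,0.003],"twist":[0,0,-0.8]}
    - {"offset":[0.013,-0.006,0.004],"twist":[0,0,-0.8]}
    - {"offset":[0.013,-0.006,0.004],"twist":[0,0,-0.8]}
    - {"offset":[0.009,-0.004,0.002],"twist":[0,0,-0.8]}

```text
t: 17.48
ee_pos: [622.3, 71.7, 296.7]
orientation: [3.102, -0.492, -0.005]
ft_force: [0.7, 0.4, -1.6]
width: 59.3
```

```bash
python3 go.py 629.3 70.7 275 -18 4
```

```text
t 17.48 pos [622.3  71.7 296.7] t0 -18.04 dt 0.04 tilt [ 0.08  0.16 -0.  ] q6 113.5 F [ 0.7  0.4 -1.6] w 59.3 total [ 7.  -1.3 21.7]
[ 1.7 -0.3  5.4] twz -0.01
[ 1.7 -0.3  5.4] twz -0.01
[ 1.7 -0.3  5.4] twz -0.01
[ 1.7 -0.3  5.4] twz -0.01
```

>>> send_rows:
  rows:
    - {"offset":[0.003,-0.0005,0.004],"twist":[0,0.2,0]}
    - {"offset":[0.003,-0.0005,0.006],"twist":[0,0,0]}
    - {"offset":[0.002,-0.0005,0.006],"twist":[0,0,0]}
    - {"offset":[0.001,0,0.006],"twist":[0,0,0]}
    - {"offset":[0,0,0.003],"twist":[0,0,0]}

```text
t: 17.9
ee_pos: [630.8, 70.1, 270.3]
orientation: [3.101, -0.494, -0.001]
ft_force: [0.3, 0.9, -1.0]
width: 59.4
```

```bash
python3 go.py 629.3 70.7 247.7 -18 1
```

```text
t 17.9 pos [630.8  70.1 270.3] t0 -18.1 dt 0.1 tilt [ 0.11  0.01 -0.  ] q6 113.5 F [ 0.3  0.9 -1. ] w 59.4 total [-1.6 -0.2 22.6]
[-1.6 -0.2 22.6] twz -0.1
```

>>> send_rows:
  rows:
    - {"offset":[-0.001,0,0.003],"twist":[0,0,0]}
    - {"offset":[-0.0005,0,0.004],"twist":[0,0,0]}
    - {"offset":[0,0,0.004],"twist":[0,0,0]}
    - {"offset":[0,0,0.004],"twist":[0,0,0]}
    - {"offset":[0,0,0.001],"twist":[0,0,0]}

```text
t: 18.32
ee_pos: [627.9, 70.5, 251.8]
orientation: [3.1, -0.495, -0.003]
ft_force: [0.8, 1.3, 0.9]
width: 59.5
```

```bash
python3 go.py 629.3 70.7 247.7 -18 1
```

```text
t 18.32 pos [627.9  70.5 251.8] t0 -18.13 dt 0.13 tilt [ 0.14  0.1  -0.  ] q6 113.6 F [0.8 1.3 0.9] w 59.5 total [ 1.3 -0.6  4.1]
[ 1.2 -0.6  4.1] twz -0.13
```

>>> send_rows:
  rows:
    - {"offset":[0.001,-0.0005,0.001],"twist":[0,0,0]}
    - {"offset":[0,0,0.002],"twist":[0,0,0]}
    - {"offset":[0,0,0.001],"twist":[0,0,0]}
    - {"offset":[0,0,0],"twist":[0,0,0]}
    - {"offset":[0,0,0],"twist":[0,0,0]}

```text
t: 18.73
ee_pos: [629.2, 70.8, 247.9]
orientation: [3.1, -0.495, -0.003]
ft_force: [-0.5, 0.5, -0.5]
width: 59.5
```

```bash
python3 go.py 629.3 70.7 247.7 -18 1
```

```text
t 18.73 pos [629.2  70.8 247.9] t0 -18.13 dt 0.13 tilt [ 0.14  0.1  -0.  ] q6 113.6 F [-0.5  0.5 -0.5] w 59.5 total [0.1 0.  0.2]
[0.1 0.  0.2] twz -0.13
```

>>> send_rows:
  rows:
    - {"offset":[0,0,0],"twist":[0,0,0]}
    - {"offset":[0,0,0],"twist":[0,0,0]}
    - {"offset":[0,0,0],"twist":[0,0,0]}
    - {"offset":[0,0,0],"twist":[0,0,0]}
    - {"offset":[0,0,0],"twist":[0,0,0]}
  gripper: 0.0878

```text
t: 19.15
ee_pos: [629.3, 70.7, 248.1]
orientation: [3.1, -0.494, -0.002]
ft_force: [0.7, 0.6, 0.4]
width: 86.7
```

>>> send_rows:
  rows:
    - {"offset":[0,0,-0.01],"twist":[0,0,0]}
    - {"offset":[0,0,-0.02],"twist":[0,0,0]}
    - {"offset":[0,0,-0.025],"twist":[0,0,0]}
    - {"offset":[0,0,-0.025],"twist":[0,0,0]}
    - {"offset":[0,0,-0.01],"twist":[0,0,0]}

```text
t: 19.57
ee_pos: [628.4, 70.8, 339.9]
orientation: [3.098, -0.494, -0.014]
ft_force: [0.8, -0.3, 0.6]
width: 87.9
```

```bash
python3 - <<'E'
from h import *
RIM["oval_stack"]=72
im,P=cloud("wrist"); cv2.imwrite("pics/w6.png",im)
print(fit(im,P,"oval_stack",(629,71)))
E
python3 go.py 458 225 260 999 10
```

```text
[ 627.7   70.4  105.3   59.5  -18.4   70.6 1322. ]
t 19.62 pos [628.7  70.8 341. ] t0 -18.13 dt 0 tilt [ 0.26  0.36 -0.  ] q6 113.6 F [1.1 0.3 1.1] w 87.7 total [-209.7  -93.8   81.8]
[-21.   -9.3   8.1] twz 0.0
[-21.   -9.3   8.1] twz 0.0
[-21.   -9.3   8.1] twz 0.0
[-21.   -9.3   8.1] twz 0.0
[-21.   -9.3   8.1] twz 0.0
[-21.   -9.3   8.1] twz 0.0
[-21.   -9.3   8.1] twz 0.0
[-21.   -9.3   8.1] twz 0.0
[-21.   -9.3   8.1] twz 0.0
[-21.   -9.3   8.1] twz 0.0
```

>>> send_rows:
  rows:
    - {"offset":[-0.021,-0.0095,0.006],"twist":[0.2,0.3,-2]}
    - {"offset":[-0.0205,-0.01,0.006],"twist":[0,0,-2]}
    - {"offset":[-0.02,-0.011,0.006],"twist":[0,0,-2]}
    - {"offset":[-0.0195,-0.0115,0.006],"twist":[0,0,-2]}
    - {"offset":[-0.019,-0.0125,0.006],"twist":[0,0,-2]}

```text
t: 20.03
ee_pos: [545.2, 147.5, 311.8]
orientation: [-3.133, 0.221, -0.014]
ft_force: [-0.6, 0.3, -0.7]
width: 87.8
```

>>> send_rows:
  rows:
    - {"offset":[-0.0185,-0.013,0.008],"twist":[0,0,-2]}
    - {"offset":[-0.018,-0.0135,0.008],"twist":[0,0,-2]}
    - {"offset":[-0.0175,-0.014,0.008],"twist":[0,0,-2]}
    - {"offset":[-0.012,-0.011,0.008],"twist":[0,0,-2]}
    - {"offset":[-0.005,-0.005,0.006],"twist":[0,0,-1]}

```text
t: 20.45
ee_pos: [472.3, 212.8, 268.7]
orientation: [3.14, 0.041, 0.008]
ft_force: [-0.1, -0.7, -0.8]
width: 87.3
```

```bash
python3 - <<'E'
from h import *
im,P=cloud("wrist"); cv2.imwrite("pics/w7.png",im)
print(fit(im,P,"round_small_tin",(458,225),40),fit(im,P,"round_small_stack",(585,214),40))
E
python3 go.py 458 224.5 250 999 3
```

```text
[458.5 224.8  48.7  48.3 -72.5  34.3 940. ] [ 585.2  214.7   49.    48.5  -87.7   70.6 1408. ]
t 20.5 pos [471.6 212.9 267.7] t0 1.54 dt 0 tilt [ 0.1  -0.16 -0.  ] q6 111.7 F [-0.1  0.3 -0.8] w 87.9 total [-13.4 -12.   17.7]
[-4.4 -4.   5.9] twz 0.0
[-4.4 -4.   5.9] twz 0.0
[-4.4 -4.   5.9] twz 0.0
```

View pics/w7.png

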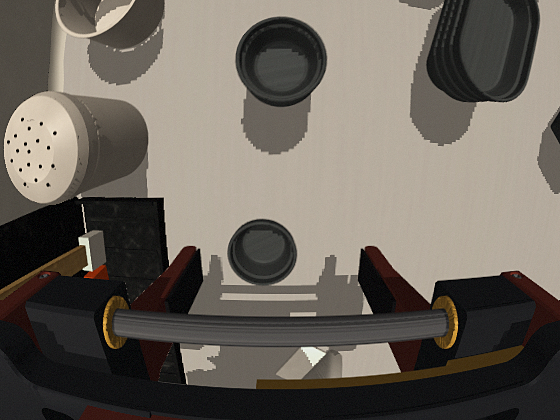

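The tin is at (263,250) and its stack at (282,60). The utensil rack sits close on the left, so I'll check clearance before descending.

```bash
python3 - <<'E'
from h import *
for c in ("wrist","top","side"):
    im,P=cloud(c); p=P.reshape(-1,3); p=p[~np.isnan(p[:,0])]
    for zl,zh in ((10,60),(60,100),(100,150),(150,400)):
      r=[]
      for x0 in range(340,560,40):
        s=p[(p[:,0]>x0)&(p[:,0]<x0+40)&(p[:,1]>262)&(p[:,1]<600)&(p[:,2]>zl)&(p[:,2]<zh)]
        r.append((x0,len(s),int(np.percentile(s[:,1],3)) if len(s)>5 else None))
      print(c,zl,r)
E
```

```text
wrist 10 [(340, 62, 307), (380, 10, 365), (420, 1750, 307), (460, 2758, 308), (500, 1244, 318), (540, 1489, 318)]
wrist 60 [(340, 0, None), (380, 0, None), (420, 536, 366), (460, 2356, 366), (500, 2864, 318), (540, 2929, 318)]
wrist 100 [(340, 0, None), (380, 0, None), (420, 84, 388), (460, 1456, 262), (500, 2364, 326), (540, 2514, 326)]
wrist 150 [(340, 0, None), (380, 0, None), (420, 0, None), (460, 7175, 262), (500, 4263, 262), (540, 0, None)]
top 10 [(340, 0, None), (380, 0, None), (420, 0, None), (460, 0, None), (500, 0, None), (540, 2, None)]
top 60 [(340, 0, None), (380, 0, None), (420, 0, None), (460, 0, None), (500, 73, 420), (540, 101, 420)]
top 100 [(340, 0, None), (380, 5, None), (420, 39, 389), (460, 13, 390), (500, 111, 419), (540, 151, 419)]
top 150 [(340, 1408, 391), (380, 1588, 388), (420, 1603, 386), (460, 1508, 389), (500, 1269, 419), (540, 1250, 420)]
side 10 [(340, 229, 308), (380, 265, 309), (420, 230, 309), (460, 0, None), (500, 38, 319), (540, 118, 320)]
side 60 [(340, 194, 338), (380, 192, 333), (420, 110, 367), (460, 0, None), (500, 99, 318), (540, 239, 320)]
side 100 [(340, 213, 369), (380, 219, 368), (420, 133, 387), (460, 0, None), (500, 104, 324), (540, 303, 328)]
side 150 [(340, 987, 373), (380, 683, 371), (420, 306, 270), (460, 34, 419), (500, 265, 418), (540, 582, 418)]
```

>>> send_rows:
  rows:
    - {"offset":[-0.005,-0.005,0.006],"twist":[0,0,0]}
    - {"offset":[-0.005,-0.0045,0.008],"twist":[0,0,0]}
    - {"offset":[-0.003,-0.002,0.008],"twist":[0,0,0]}
    - {"offset":[0,0,0.008],"twist":[0,0,0]}
    - {"offset":[0,0,0.005],"twist":[0,0,0]}

```text
t: 21.07
ee_pos: [464.1, 222.6, 233.9]
orientation: [-3.14, -0.026, -0.021]
ft_force: [0.2, 0.3, 0.5]
width: 87.7
```

```bash
python3 go.py 458.5 224.8 210 999 1
```

```text
t 21.07 pos [464.1 222.6 233.9] t0 0.94 dt 0 tilt [-0.1  -0.77 -0.  ] q6 113.7 F [0.2 0.3 0.5] w 87.7 total [-5.9 -2.2 23.8]
[-5.6 -2.3 23.9] twz 0.0
```

>>> send_rows:
  rows:
    - {"offset":[-0.004,-0.0015,0.006],"twist":[0,-0.7,0]}
    - {"offset":[-0.001,-0.0005,0.007],"twist":[0,0,0]}
    - {"offset":[0,0,0.006],"twist":[0,0,0]}
    - {"offset":[0,0,0.003],"twist":[0,0,0]}
    - {"offset":[0,0,0],"twist":[0,0,0]}

```text
t: 21.48
ee_pos: [458.3, 224.2, 207.3]
orientation: [-3.141, -0.025, 0.005]
ft_force: [0.1, -0.3, 0.5]
width: 87.8
```

```bash
python3 go.py 458.5 224.8 210 999 1
```

```text
t 21.48 pos [458.3 224.2 207.3] t0 0.91 dt 0 tilt [-0.02  0.19 -0.  ] q6 113.7 F [ 0.1 -0.3  0.5] w 87.8 total [ 0.2 -0.6 -2.7]
[ 0.2 -0.6 -2.7] twz 0.0
```

>>> send_rows:
  rows:
    - {"offset":[0,-0.0005,-0.002],"twist":[0,0,0]}
    - {"offset":[0,0,-0.0005],"twist":[0,0,0]}
    - {"offset":[0,0,0],"twist":[0,0,0]}
    - {"offset":[0,0,0],"twist":[0,0,0]}
    - {"offset":[0,0,0],"twist":[0,0,0]}

```text
t: 21.9
ee_pos: [458.9, 224.9, 210.6]
orientation: [-3.141, -0.025, 0.003]
ft_force: [-0.7, 0.2, -0.2]
width: 87.9
```

>>> send_rows:
  rows:
    - {"offset":[0,0,0],"twist":[0,0,0]}
    - {"offset":[0,0,0],"twist":[0,0,0]}
    - {"offset":[0,0,0],"twist":[0,0,0]}
    - {"offset":[0,0,0],"twist":[0,0,0]}
    - {"offset":[0,0,0],"twist":[0,0,0]}
  gripper: 0.035

```text
t: 22.32
ee_pos: [459.2, 224.9, 211.4]
orientation: [-3.14, -0.024, 0.001]
ft_force: [-0.8, 0.7, -0.3]
width: 57.7
```

```bash
python3 go.py 458.5 224.8 210 999 1
```

```text
t 22.32 pos [459.2 224.9 211.4] t0 0.89 dt 0 tilt [-0.09  0.02 -0.  ] q6 113.7 F [-0.8  0.7 -0.3] w 57.7 total [-0.7  0.1  1.4]
[-0.7  0.1  1.4] twz 0.0
```

>>> send_rows:
  rows:
    - {"offset":[-0.0005,0,0.001],"twist":[0,0,0]}
    - {"offset":[0,0,0],"twist":[0,0,0]}
    - {"offset":[0,0,0],"twist":[0,0,0]}
    - {"offset":[0,0,0],"twist":[0,0,0]}
    - {"offset":[0,0,0],"twist":[0,0,0]}

```text
t: 22.73
ee_pos: [458.7, 224.9, 210.3]
orientation: [-3.14, -0.024, 0.001]
ft_force: [0.1, -0.6, 1.3]
width: 48.1
```

```bash
python3 go.py 458.5 224.8 210 999 1
```

```text
t 22.73 pos [458.7 224.9 210.3] t0 0.89 dt 0 tilt [-0.09  0.02  0.  ] q6 113.7 F [ 0.1 -0.6  1.3] w 48.1 total [-0.2  0.1  0.3]
[-0.2  0.1  0.3] twz 0.0
```

>>> send_rows:
  rows:
    - {"offset":[0,0,-0.015],"twist":[0,0,0]}
    - {"offset":[0,0,-0.025],"twist":[0,0,0]}
    - {"offset":[0,0,-0.03],"twist":[0,0,0]}
    - {"offset":[0,0,-0.025],"twist":[0,0,0]}
    - {"offset":[0.015,0,-0.01],"twist":[0,0,0]}

```text
t: 23.15
ee_pos: [470.4, 224.1, 314.7]
orientation: [3.138, 0.026, -0.02]
ft_force: [1.7, 0.6, -0.9]
width: 48.0
```

>>> send_rows:
  rows:
    - {"offset":[0.025,0.003,0],"twist":[0,0,0]}
    - {"offset":[0.03,0.003,0],"twist":[0,0,0]}
    - {"offset":[0.025,0.003,0],"twist":[0,0,0]}
    - {"offset":[0.015,0.002,0],"twist":[0,0,0]}
    - {"offset":[0,0,0],"twist":[0,0,0]}

```text
t: 23.57
ee_pos: [570.8, 214.7, 318.8]
orientation: [3.141, 0.028, -0.007]
ft_force: [0.1, -1.5, -0.2]
width: 48.3
```

```bash
python3 go.py 585.3 214.7 285 999 3
```

```text
t 23.57 pos [570.8 214.7 318.8] t0 1.01 dt 0 tilt [ 0.05  0.27 -0.  ] q6 108.4 F [ 0.1 -1.5 -0.2] w 48.3 total [14.7  0.2 33.7]
[ 4.8  0.1 11.3] twz 0.0
[ 4.8  0.1 11.3] twz 0.0
[ 4.8  0.1 11.3] twz 0.0
```

>>> send_rows:
  rows:
    - {"offset":[0.005,0,0.003],"twist":[0,0.2,0]}
    - {"offset":[0.005,0,0.007],"twist":[0,0,0]}
    - {"offset":[0.004,0,0.008],"twist":[0,0,0]}
    - {"offset":[0.001,0,0.007],"twist":[0,0,0]}
    - {"offset":[0,0,0.003],"twist":[0,0,0]}

```text
t: 23.98
ee_pos: [584.2, 214.9, 287.1]
orientation: [3.14, 0.028, -0.007]
ft_force: [0.1, -0.2, -0.4]
width: 47.8
```

```bash
python3 go.py 585.3 214.7 258.3 999 1
```

```text
t 23.98 pos [584.2 214.9 287.1] t0 1.02 dt 0 tilt [ 0.09  0.26 -0.  ] q6 108.1 F [ 0.1 -0.2 -0.4] w 47.8 total [ 1.2  0.2 28.8]
[ 1.1  0.2 28.8] twz 0.0
```

>>> send_rows:
  rows:
    - {"offset":[0.0005,0,0.003],"twist":[0,0.2,0]}
    - {"offset":[0.0005,0,0.005],"twist":[0,0,0]}
    - {"offset":[0,0,0.005],"twist":[0,0,0]}
    - {"offset":[0,0,0.003],"twist":[0,0,0]}
    - {"offset":[0,0,0],"twist":[0,0,0]}

```text
t: 24.4
ee_pos: [583.2, 215.2, 267.2]
orientation: [3.138, 0.03, -0.008]
ft_force: [0.4, 0.8, -0.8]
width: 48.0
```

```bash
python3 go.py 585.3 214.7 258.3 999 1
```

```text
t 24.4 pos [583.2 215.2 267.2] t0 1.09 dt 0 tilt [0.17 0.28 0.  ] q6 108.1 F [ 0.4  0.8 -0.8] w 48.0 total [2.2 0.5 8.9]
[2.1 0.6 8.9] twz 0.0
```

>>> send_rows:
  rows:
    - {"offset":[0.0015,0.0005,0],"twist":[0.1,0.2,0]}
    - {"offset":[0.0005,0,0.002],"twist":[0,0,0]}
    - {"offset":[0,0,0.003],"twist":[0,0,0]}
    - {"offset":[0,0,0.002],"twist":[0,0,0]}
    - {"offset":[0,0,0],"twist":[0,0,0]}

```text
t: 24.82
ee_pos: [585.6, 214.8, 260.2]
orientation: [3.141, 0.03, 0.0]
ft_force: [-0.7, 0.0, 0.1]
width: 47.9
```

```bash
python3 go.py 585.3 214.7 258.3 999 1
```

```text
t 24.82 pos [585.6 214.8 260.2] t0 1.1 dt 0 tilt [ 0.04 -0.01  0.  ] q6 108.0 F [-0.7  0.   0.1] w 47.9 total [-0.3  0.1  1.9]
[-0.3  0.1  1.9] twz 0.0
```

Release, rise, and retreat clear of the top camera.

>>> send_rows:
  rows:
    - {"offset":[0,0,0.001],"twist":[0,0,0]}
    - {"offset":[0,0,0],"twist":[0,0,0]}
    - {"offset":[0,0,0],"twist":[0,0,0]}
    - {"offset":[0,0,0],"twist":[0,0,0]}
    - {"offset":[0,0,0],"twist":[0,0,0]}
  gripper: 0.0878

```text
t: 25.23
ee_pos: [585.9, 214.8, 259.6]
orientation: [3.141, 0.03, 0.002]
ft_force: [-0.4, 0.2, 0.5]
width: 77.8
```

>>> send_rows:
  rows:
    - {"offset":[0,0,0],"twist":[0,0,0]}
    - {"offset":[0,0,0],"twist":[0,0,0]}
    - {"offset":[0,0,0],"twist":[0,0,0]}
    - {"offset":[0,0,0],"twist":[0,0,0]}
    - {"offset":[0,0,0],"twist":[0,0,0]}

```text
t: 25.65
ee_pos: [586.0, 214.9, 260.0]
orientation: [3.141, 0.03, 0.003]
ft_force: [1.0, -0.6, 0.2]
width: 88.1
```

>>> send_rows:
  rows:
    - {"offset":[0,0,-0.01],"twist":[0,0,0]}
    - {"offset":[0,0,-0.02],"twist":[0,0,0]}
    - {"offset":[0,0,-0.03],"twist":[0,0,0]}
    - {"offset":[0,0,-0.03],"twist":[0,0,0]}
    - {"offset":[0,0,-0.02],"twist":[0,0,0]}

```text
t: 26.07
ee_pos: [584.2, 214.3, 370.2]
orientation: [3.137, 0.03, -0.016]
ft_force: [0.4, -0.3, 0.6]
width: 87.3
```

>>> send_rows:
  rows:
    - {"offset":[-0.03,0.01,-0.01],"twist":[0,0,0]}
    - {"offset":[-0.035,0.01,-0.01],"twist":[0,0,0]}
    - {"offset":[-0.035,0.01,-0.01],"twist":[0,0,0]}
    - {"offset":[-0.03,0.01,0],"twist":[0,0,0]}
    - {"offset":[-0.01,0,0],"twist":[0,0,0]}

```text
t: 26.48
ee_pos: [443.3, 170.9, 411.3]
orientation: [-3.14, -0.029, -0.01]
ft_force: [-0.9, 0.5, -0.5]
width: 87.7
```

```bash
python3 - <<'E'
from h import *
C=dict(oval_stack=(628,71),loaf_stack=(594,-90),round_large_stack=(600,-251),round_small_stack=(585,215))
for k in C: RIM[k]+=12
for c in ("wrist","side","top"):
    im,P=cloud(c); cv2.imwrite(f"pics/f_{c}.png",im)
    for k,v in C.items(): print(c,k,fit(im,P,k,v,64))
print(ctrl.get_obs()["ee_pos"])
E
```

```text
wrist oval_stack [624.2  71.7  99.2  60.4 -18.2  70.6 617. ]
wrist loaf_stack [594.1 -88.7 100.4  58.5 -39.5  69.7 977. ]
wrist round_large_stack None
wrist round_small_stack [585.1 213.8  48.8  48.7   0.7  82.6 470. ]
side oval_stack [625.5  71.8 102.2  62.2 -17.3  68.5 232. ]
side loaf_stack [592.6 -88.3  98.3  58.8 -39.1  69.4 288. ]
side round_large_stack [ 599.7 -250.1   67.    64.    50.3   57.   216. ]
side round_small_stack [583.7 216.2  50.8  44.4  78.8  80.4 111. ]
top oval_stack [627.   72.4 105.5  59.5 -18.3  71.3 203. ]
top loaf_stack [593.7 -87.6  99.3  56.9 -39.5  70.8 232. ]
top round_large_stack [ 600.7 -248.9   67.9   65.   -61.    58.8  185. ]
top round_small_stack None
[447.10547137 172.55246697 411.60432919]
```

View pics/f_side.png

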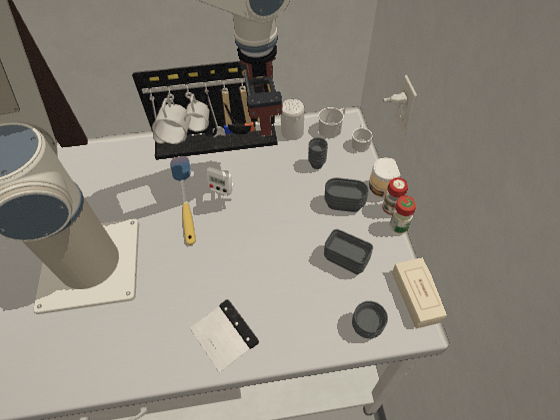

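View pics/f_wrist.png

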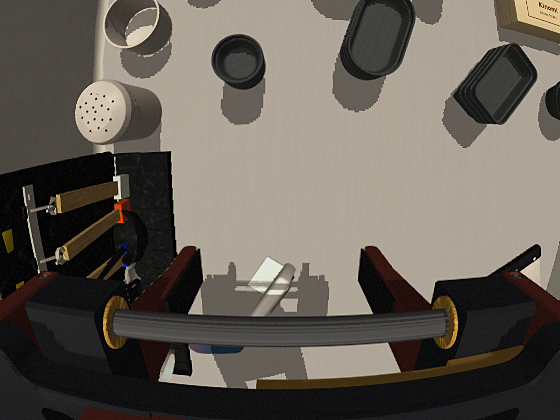

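All four tins are seated: in the side view the stacks are at (318,153), (346,195), (348,251) and (369,319), with no loose tins left in the front row. The shaker and timer are in their original places. The rim heights match the nested values within each camera's usual bias, so I'm handing in.

```bash
python3 -c "
from workcell import ctrl; print(ctrl.close_job())"
```

```text
the job is handed in; nothing more can be done
None
```

All four tins (large round, loaf, oval and small round) are nested in their own stacks, and the job was handed in at about 27 s of the 104 s allowed. Hand-in reports no verdict.

- **Rim heights:** for all four stacks these match one more tin fully home, to about 1 mm, once each camera's usual low reading (1–4 mm) is allowed for.
- **Stack positions:** the cameras put every stack within a few millimetres of where it stood. The shaker and timer look unmoved in the side picture, though I did not measure them.
- **Forces:** the highest I saw in the reports after each move was about 12 N, a brief contact while seating the loaf tin.
- **Checks that failed or disagreed:**
  - The last top picture gave no fit for the small round stack, because the arm was in the way.
  - The last wrist picture did not show the large round stack, and it cut off part of the oval stack. The oval position from that picture was therefore about 3 mm off.
  - The other cameras covered each of these.

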